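# Move the red prize pointer on by three clicks

### The job

The sugar-painting stall has two prize wheels, one with a red pointer knob and one with a blue one. The customer has won three steps: turn the red pointer exactly three clicks clockwise (seen from above), so that it rests three pictures further on, and let go of it. Leave the blue pointer as it is.

Things in the scene. Friction and masses are not known exactly. Their poses are not given: they have to be found in the camera images.
- red_knob (a point): Centre of the grip bar of the red knob: upright bar 40 long, 14 thick (mm) on the knob's axis, this point 57 above the slab, bar top 71; under it a disc 42 across, top 31. x runs along the bar to the needle (low, 7 wide, reaching 70 from the axis), starting within 80 degrees of straight away from the robot; z up. It tops a fixed round green board, 200 across, 22 thick. The wheels may swap sides.
- red_pointer (a joint): Turn of the red pointer (knob and needle) in rad: 0 at the start, growing clockwise seen from above. 15 sprung click stops a turn, one per painted picture, 24 degrees (0.419 rad) apart. About 0.06 N m pushes it out of a stop; past half-way it snaps into the next and stays when let go. Seven clicks either way.
- blue_knob (a point): Centre of the grip bar of the blue knob: upright bar 40 long, 14 thick (mm) on the knob's axis, this point 57 above the slab, bar top 71; under it a disc 42 across, top 31. x runs along the bar to the needle (low, 7 wide, reaching 70 from the axis), starting within 80 degrees of straight away from the robot; z up. It tops a fixed round green board, 200 across, 22 thick. The wheels may swap sides.
- blue_pointer (a joint): Turn of the blue pointer (knob and needle) in rad: 0 at the start, growing clockwise seen from above. 15 sprung click stops a turn, one per painted picture, 24 degrees (0.419 rad) apart. About 0.06 N m pushes it out of a stop; past half-way it snaps into the next and stays when let go. Seven clicks either way.
Mind the look-alikes: they are no part of the job. Leave any orange look-alike of the part that bears blue_knob alone.

How it is judged:
By the outcome, as a careful person would: the job done as asked, in the order asked, and still so for the second after the job is handed in, with the robot touching nothing.
It also fails if it takes over 32 s, if anything falls off the work surface, if the arm or the gripper's body presses on something with over 40 N, if the wrist force passes 120 N, or if a joint passes its speed limit or range.

### The arm

A 6-joint arm with a two-finger parallel gripper is mounted at the origin on the work surface. World frame = base frame: x ahead of the robot, y to its left, z up, the work surface at z = 0. Lengths are in m, angles in rad, forces in N, time in s.
With the tool pointing down it reaches from about 0.325 to 0.775 m from the base axis. Payload 5.5 kg.
Tool frame: the origin (TCP) lies on the centre line of the jaws, within the pads' length; the fingertips stand 14 mm ahead of it and the grasp point (between the pads) lies 5 mm behind it (tips_ahead is the distance from the TCP to the fingertips, in m); z points along the fingers, y is the line along which they close (so a half turn about z gives the same grasp; the last joint's range is limited). The gripper opens to 88 mm and grips with 3 to 60 N. Pads are 20 mm wide; open, the fingers measure 115 mm over their backs; the gripper's body (75 mm by 178 mm) begins 61 mm behind the grasp point.
Start: joints at [-1.184, 0.091, 1.231, -0, 1.82, -0.057], TCP at [0.258, -0.542, 0.237] pointing down, gripper open.
Joint ranges: [-2.87, 2.87], [-0.86, 2.18], [0.17, 2.46], [-1.51, 4.65], [0.06, 2.69], [-2.65, 2.65]. Speed limits (rad/s): [2.57, 2.57, 3.01, 3.14, 3.14, 3.14].

### API

Orientations are given as [roll, pitch, yaw] about the fixed x, y, z axes, in that order (R = Rz(yaw) Ry(pitch) Rx(roll)).
In Python, from workcell import * gives the robot as it stands.
- The arm moves only by the tool apply_moves, never from a script. Its argument "targets" is a list of rows, each a list of 5 numbers: the shift along the tool's x, y, z in mm, then the turn about the tool's z in degrees, then the closure in counts, from 0 (fully open) to 255 (shut). In form: [[tx, ty, tz, yaw, jaw], ...]. A call has 1 to 20 rows; each row is the pose to reach, as a shift and turn from the pose commanded when the call began, along the tool's axes at that moment; what a row does not reach only later rows make up. A row lasts 1/10 s, in which the tool goes at most 50 mm and 8.59 degrees, less where a joint would pass 70% of its speed; a pose out of reach is approached as far as the arm can. A call with a gripper value outside its range is refused whole. The fingers move at their own pace and stop on an object; "force" is the grip in N (left out, the last holds). Time passes only in rows, so rows that repeat a pose let the fingers close. It gives the time, the measured TCP pose, the force, the opening and the grip force at its end, in the units of the state.
- state(): the state, without advancing time (a new reading comes with each control period).
- grab_frame(name): name is "scene" or "side" or "wrist"; returns a dict with "pixels" (400x640x3 uint8, blue, green, red), "fx", "fy", "cx", "cy" (pixels), "camera_from_world" (4x4, takes a point from world to camera coordinates). Camera axes: x right, y down, z forward; pixel columns grow to the right and rows downward; lengths in m; the calibration is good to about 2 mm. A picture is of the moment at which its call begins. There is no depth.
- finish_job(): hands the job in; it is judged then, once.
Trained networks look in a picture, given as the dict that the camera call returned (one of the last four; its "shot" number tells which), for a name from the list of things; names that differ only in an ending like _2 or _b are one class to them, and where a whole thing is asked for, a point or a joint stands for the part that bears it (a point fixed in the world has none). Each returns a list of dicts, best first, with "p" (0 to 1); they miss things now and then, are a little off and sometimes report something else, mostly with a low value. They report only what shows in the picture. A call takes as long as a camera call. They do not tell look-alikes from the thing itself.
- boxes_of(picture, name): "position" ([x, y, z] in m, in the coordinates of the camera as it stood for that picture, good to about 4 mm: the middle of the surface that is visible of it).
The state is a dict: "time": time; "q": joint angles; "joint_vel": joint speeds; "joint_efforts": joint torques, N m; "position": TCP position; "ee_rot": TCP orientation; "contact_force": force on the tool from outside, world axes, zero at the start; "moment": the same for the moment, N m; "gripper_width": opening from 0.0 (shut) to 1.0 (fully open); "grasp_force": force on a finger pad.
Only numpy, scipy, OpenCV 4.12 (cv2) and the standard library are available. Lean on these libraries where they do the work, as an engineer would, in place of code of your own. Each camera call takes 0.05 s, during which the arm holds its last target. There are 200 camera calls.

## Working session

There is one attempt and no reset: what is moved stays moved. The work goes in short steps, Python scripts to look and compute and a tool call to move; the robot and the scene stay as the last step left them, time stands still between calls to the robot, and variables do not carry over. Pictures are saved under pics/ and viewed, at most 10 in all, crops included, and the job is handed in when it is done.

Besides the shell and the picture viewer there is one more tool, called after ">>>" as name(argument=value, ...) on one line, values as JSON. apply_moves: Moves the arm, as the interface text tells. Its arguments: {"type":"object","properties":{"targets":{"type":"array","items":{"type":"array","items":{"type":"number"}}},"force":{"type":"number"}},"required":["targets"]}

```bash
mkdir -p pics; python3 - <<'E'
from workcell import *
import cv2,numpy as np
for n in ["scene","side"]:
    f=grab_frame(n); cv2.imwrite(f"pics/{n}0.png",f["pixels"])
    T=np.linalg.inv(f["camera_from_world"]); print(n,f["fx"],f["cx"],f["cy"],T[:3,3])
    for k in ["red_knob","blue_knob"]:
        for b in boxes_of(f,k): print(k,round(b["p"],2),(T@np.r_[b["position"],1])[:3].round(3))
s=state();print(s["time"],s["position"],s["ee_rot"])
E
```

```text
scene 489.3905499535951 325.6433535528018 201.90053949470482 [1.01950842 0.41143191 0.70338647]
red_knob 0.83 [0.611 0.251 0.045]
blue_knob 0.82 [ 0.597 -0.241  0.038]
blue_knob 0.63 [ 0.313 -0.177  0.035]
side 410.9734929695892 312.9244299211159 198.53758156196935 [0.34484695 0.5796345  0.56902761]
red_knob 0.79 [0.597 0.255 0.033]
blue_knob 0.88 [ 0.593 -0.239  0.041]
blue_knob 0.57 [ 0.304 -0.175  0.044]
0.3 [ 0.25761321 -0.54177617  0.23625295] [-3.14091363e+00 -5.83709588e-05  4.43818339e-01]
```

View pics/scene0.png

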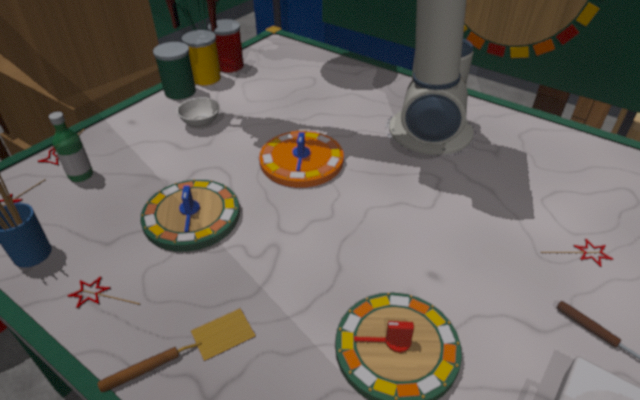

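View pics/side0.png

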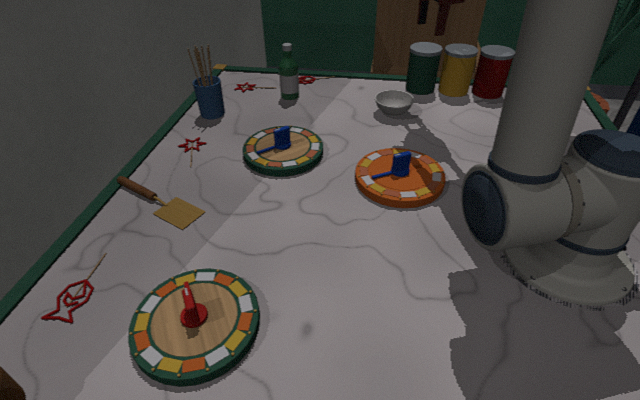

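The scene shows red candidates: the red knob on a green board at (398,335), red paper fish and stars at (90,292) and (592,252), and a red jar at (228,45). Only the knob on the green board fits. The blue knobs at (188,205) on green and (302,150) on orange are to be left alone. Next I'll make a rectified close crop of the red wheel.

```bash
cat > h.py <<'E'
from workcell import *
import cv2,numpy as np
def rect(f,c,z,r=0.12,n=360):
    # top view: right=-y, up=+x
    s=n/(2*r); P=np.array([[c[0]+r,c[1]+r],[c[0]+r,c[1]-r],[c[0]-r,c[1]-r],[c[0]-r,c[1]+r]])
    X=np.c_[P,np.full(4,z),np.ones(4)]@f["camera_from_world"].T
    uv=np.c_[f["fx"]*X[:,0]/X[:,2]+f["cx"],f["fy"]*X[:,1]/X[:,2]+f["cy"]].astype(np.float32)
    H=cv2.getPerspectiveTransform(uv,np.float32([[0,0],[n,0],[n,n],[0,n]]))
    return cv2.warpPerspective(f["pixels"],H,(n,n))
E
python3 - <<'E'
from h import *
c=(.605,.253); ims=[]
for n in ["scene","side"]:
    f=grab_frame(n); im=rect(f,c,.022)
    hsv=cv2.cvtColor(im,cv2.COLOR_BGR2HSV)
    g=cv2.inRange(hsv,(8,60,60),(40,255,255))
    pts=cv2.findNonZero(g); h=cv2.convexHull(pts); e=cv2.fitEllipse(h)
    k=.24/360
    print(n,"ctr",c[0]+.12-e[0][1]*k,c[1]+.12-e[0][0]*k,"diam",np.array(e[1])*k)
    ims.append(im)
cv2.imwrite("pics/r0.png",np.hstack(ims))
E
```

```text
scene ctr 0.6053826293945312 0.25118060302734374 diam [0.1924991  0.19312429]
side ctr 0.6071188761393229 0.24899913533528645 diam [0.19230695 0.19385807]
```

View pics/r0.png

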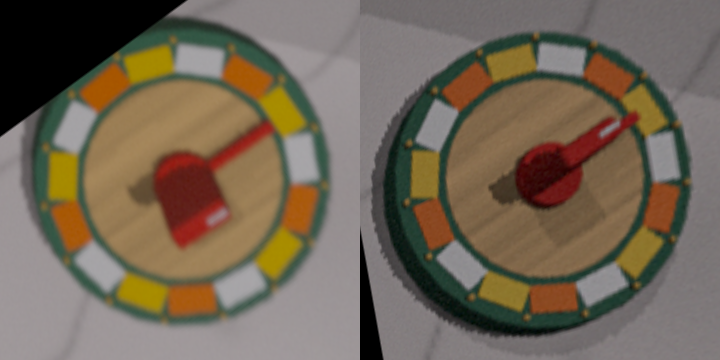

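The crop confirms the red wheel. Its centre is about (0.606, 0.250), and the outline measures 193 mm over the painted ring, which fits a 200 mm board. The needle points about 56° clockwise of +x. I'll hover above it with the jaws turned across the bar.

>>> apply_moves(targets=[[654,-566,30,-98.6,0],[654,-566,30,-98.6,0],[654,-566,30,-98.6,0],[654,-566,30,-98.6,0],[654,-566,30,-98.6,0],[654,-566,30,-98.6,0],[654,-566,30,-98.6,0],[654,-566,30,-98.6,0],[654,-566,30,-98.6,0],[654,-566,30,-98.6,0],[654,-566,30,-98.6,0],[654,-566,30,-98.6,0],[654,-566,30,-98.6,0],[654,-566,30,-98.6,0],[654,-566,30,-98.6,0],[654,-566,30,-98.6,0],[654,-566,30,-98.6,0],[654,-566,30,-98.6,0],[654,-566,30,-98.6,0],[654,-566,30,-98.6,0]])

```text
time: 2.4
position: [0.6051, 0.2498, 0.2063]
ee_rot: [-3.141, 0.0, 2.165]
contact_force: [-0.2, -0.7, 0.8]
gripper_width: 1.002
grasp_force: 0.0
```

```bash
python3 - <<'E'
from h import *
s=state();print(s["time"],s["position"],np.degrees(s["ee_rot"]),s["q"],s["contact_force"])
f=grab_frame("wrist");T=np.linalg.inv(f["camera_from_world"]);print(T[:3,3])
for b in boxes_of(f,"red_knob"): print(b["p"],(T@np.r_[b["position"],1])[:3])
c=(.606,.250)
ims=[rect(f,c,z) for z in (.026,.071)]
for z,im in zip((.026,.071),ims):
    hsv=cv2.cvtColor(im,cv2.COLOR_BGR2HSV)
    m=cv2.inRange(hsv,(0,150,60),(7,255,255))|cv2.inRange(hsv,(170,150,60),(180,255,255))
    cv2.circle(im,(180,180),3,(255,0,0),-1)
    print(z,cv2.minAreaRect(cv2.findNonZero(m)))
cv2.imwrite("pics/w1.png",np.hstack(ims))
E
```

```text
2.4 [0.60510642 0.24980105 0.20631698] [-1.79947074e+02  1.14216403e-02  1.24045087e+02] [ 3.39768407e-01  2.37445317e-01  1.12218304e+00 -4.35167469e-04
  1.78280809e+00 -2.54521759e-01] [-0.16955491 -0.72395806  0.8336455 ]
[0.557212   0.31921376 0.35510122]
0.86 [0.60210756 0.25207421 0.03296309]
0.026 ((215.21920776367188, 170.3665008544922), (60.34360885620117, 132.9569549560547), 70.42687225341797)
0.071 ((196.15432739257812, 181.57278442382812), (51.86223220825195, 114.92227935791016), 70.25315856933594)
```

View pics/w1.png

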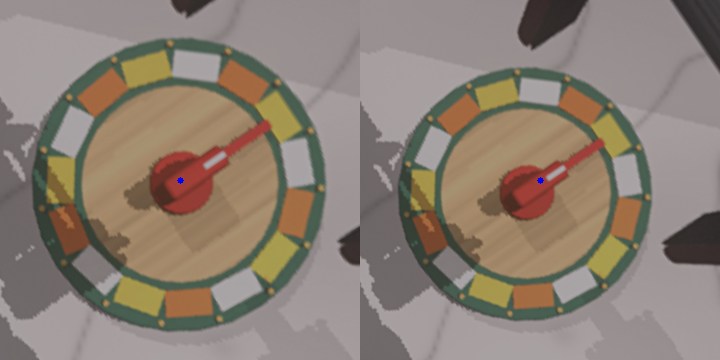

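The wrist view rectified at 26 mm has the board centred at about (180,184), so within 2 mm of (0.604, 0.250). The needle runs to (267,127), 56° clockwise of +x, and the jaws sit across the bar. I'll descend and grip.

>>> apply_moves(targets=[[0,0,40,0,0],[0,0,80,0,0],[0,0,120,0,0],[0,0,140,0,0],[0,0,153,0,0],[0,0,153,0,0],[0,0,153,0,255],[0,0,153,0,255],[0,0,153,0,255],[0,0,153,0,255],[0,0,153,0,255],[0,0,153,0,255],[0,0,153,0,255],[0,0,153,0,255],[0,0,153,0,255],[0,0,153,0,255]], force=20)

```text
time: 4.1
position: [0.6054, 0.2502, 0.0536]
ee_rot: [3.141, 0.0, 2.165]
contact_force: [-0.2, 0.1, 0.9]
gripper_width: 0.157
grasp_force: 20.0
```

The jaws hold the bar (13.8 mm opening, negligible side force). Now I'll turn 72° clockwise.

>>> apply_moves(targets=[[0,0,0,5,255],[0,0,0,10,255],[0,0,0,15,255],[0,0,0,20,255],[0,0,0,25,255],[0,0,0,30,255],[0,0,0,35,255],[0,0,0,40,255],[0,0,0,45,255],[0,0,0,50,255],[0,0,0,55,255],[0,0,0,60,255],[0,0,0,65,255],[0,0,0,70,255],[0,0,0,72,255],[0,0,0,72,255],[0,0,0,72,255],[0,0,0,72,255]])

```text
time: 5.9
position: [0.6059, 0.2501, 0.0536]
ee_rot: [3.141, -0.001, 0.909]
contact_force: [4.5, 0.3, -2.2]
gripper_width: 0.159
grasp_force: 20.0
```

```bash
python3 - <<'E'
from h import *
s=state();print(s["time"],s["position"],np.degrees(s["ee_rot"]),s["contact_force"],s["moment"])
E
```

```text
5.9 [0.60587245 0.25011629 0.05355314] [ 1.79944766e+02 -6.25651133e-02  5.20716836e+01] [ 4.48250337  0.32870177 -2.18112085] [ 0.22668583 -0.98789491  0.00395896]
```

Turned 72°, with almost no moment left about z, so it sits at a stop. Next I'll open the jaws, lift clear and look.

>>> apply_moves(targets=[[0,0,0,0,0],[0,0,0,0,0],[0,0,0,0,0],[0,0,0,0,0],[0,0,0,0,0],[0,0,0,0,0],[0,0,0,0,0],[0,0,-20,0,0],[0,0,-50,0,0],[0,0,-90,0,0],[0,0,-130,0,0],[0,0,-160,0,0],[0,0,-160,0,0],[0,0,-160,0,0]])

```text
time: 7.3
position: [0.6055, 0.2502, 0.214]
ee_rot: [3.141, -0.001, 0.908]
contact_force: [-0.2, -0.3, -1.0]
gripper_width: 0.999
grasp_force: 0.0
```

```bash
python3 - <<'E'
from h import *
f=grab_frame("wrist");a=rect(f,(.604,.250),.026)
g=grab_frame("scene");b=rect(g,(.595,-.24),.026)
cv2.imwrite("pics/end.png",np.hstack([a,b]))
s=state();print(s["time"],s["position"],s["gripper_width"],s["contact_force"])
E
```

```text
7.4 [0.60469641 0.24987919 0.21121171] 1.0020363543424617 [ 0.10110857 -0.23775208  0.10366811]
```

View pics/end.png

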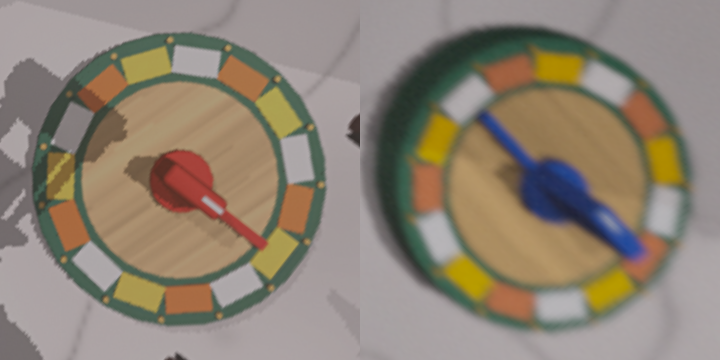

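The needle was on the yellow at (280,112). It now points to (265,246), on the yellow at (278,250), three pictures clockwise (white, orange, yellow). The blue pointer was never touched.

```bash
python3 -c "
from workcell import *
print(finish_job())"
```

```text
the job is handed in; nothing more can be done
None
```

The red pointer was turned exactly three clicks clockwise and let go, the blue one was left alone, and the job was handed in at about 7.4 s; no verdict came back.

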